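# Switch the bench supply's slotted mode selector with the flat screwdriver

### The arm

A 6-joint arm with a two-finger parallel gripper is mounted at the origin on the work surface. World frame = base frame: x ahead of the robot, y to its left, z up, the work surface at z = 0. Lengths are in m, angles in rad, forces in N, time in s.
With the tool pointing down it reaches from about 0.25 to 0.725 m from the base axis. Payload 4 kg.
Tool frame: the origin (TCP) lies at the very end of the fingers, on their centre line; the grasp point (between the pads) lies 19 mm behind it; z points along the fingers, y is the line along which they close (so a half turn about z gives the same grasp; the last joint's range is limited). The gripper opens to 85 mm and grips with 20 to 120 N. Pads are 22 mm wide; open, the fingers measure 114 mm over their backs; the gripper's body (76 mm by 85 mm) begins 54 mm behind the grasp point. The pads swing forward as they close: fully open they stand 13 mm farther back than shut.
Start: joints at [-1.181, 0.241, 0.005, 1.335, 0, 1.571], TCP at [0.19, -0.462, 0.231] pointing down, gripper open.
Joint ranges: [-2.72, 2.72], [-1.05, 1.87], [-1.09, 1.28], [-1.99, 2.15], [-1.42, 1.44], [-3.14, 3.14]. Speed limits (rad/s): [2.79, 2.79, 3.14, 3.14, 3.14, 3.14].

### API

Orientations are given as a unit quaternion [x, y, z, w].
In Python, from workcell import bot, vision, workorder gives the robot as it stands.
- The arm moves only by the shell command python3 -m creep 'ROWS' [OPENING]. ROWS is JSON, a list of rows, each a list of 2 entries, a list of its own where there are three numbers: the shift along the tool's x, y, z in mm, then the turn, a rotation vector about the tool's x, y, z in rad. In form: [[[dx, dy, dz], [wx, wy, wz]], ...]. A call has 1 to 12 rows; each row shifts and turns the commanded pose from where the row before left it, along the tool's axes as they then stand; what a row does not reach is not made up. A row lasts 1/8 s, in which the tool goes at most 62.5 mm and 10.7 degrees, less where a joint would pass 70% of its speed; a pose out of reach is approached as far as the arm can. A call is refused whole if a number of a shift passes 62.5 or a number of a turn 0.188, either way. A call with a gripper value outside its range is refused whole. OPENING is the finger opening in mm, from 0 to 85.4, set as the call begins (- or left out, the last holds). The fingers move at their own pace and stop on an object; the grip force is fixed at half the most. Time passes only in rows, so rows that do not move let the fingers close. It gives the time, the measured TCP pose, the force, the opening and the grip force at its end, in the units of the state.
- bot.get_obs(): the state, without advancing time (a new reading comes with each control period).
- vision.camera(name): name is "scene" or "top"; returns a dict with "image" (384x512x3 uint8, blue, green, red), "z_map" (384x512 float32, m along the optical axis (not along the pixel's ray), 0 where there is no reading), "K" (3x3 intrinsics, pixels), "k1" (the pictures are not rectified: a ray, as slopes to the right and down, at radius r is drawn at 1 + k1 r^2 times it, then the intrinsics apply), "rvec" (rotation vector, rad) and "tvec" (3), from world to camera coordinates, as OpenCV has them. Camera axes: x right, y down, z forward; pixel columns grow to the right and rows downward; lengths in m; the calibration is good to about 2 mm. A picture is of the moment at which its call begins.
- workorder.job_done(): hands the job in; it is judged then, once.
Trained networks look in a picture, given as the dict that the camera call returned (one of the last four; its "shot" number tells which), for a name from the list of things; names that differ only in an ending like _2 or _b are one class to them, and where a whole thing is asked for, a point or a joint stands for the part that bears it (a point fixed in the world has none). Each returns a list of dicts, best first, with "score" (0 to 1); they miss things now and then, are a little off and sometimes report something else, mostly with a low value. They report only what shows in the picture. A call takes as long as a camera call. They do not tell look-alikes from the thing itself.
- vision.spot_in(picture, query): "position" ([column, row] in pixels, amid what is visible of it).
- vision.place_of(picture, query): "position" ([column, row] in pixels: a listed point, or the origin of a listed thing).
The state is a dict: "clock": time; "joint_pos": joint angles; "joint_vel": joint speeds; "tau": joint torques, N m; "eef_pos": TCP position; "tool_rot": TCP orientation; "ft_force": force on the tool from outside, world axes, zero at the start; "ft_torque": the same for the moment, N m; "grip_width": finger opening in m; "grasp_force": force on a finger pad.
Only numpy, scipy, OpenCV 4.12 (cv2) and the standard library are available. Lean on these libraries where they do the work, as an engineer would, in place of code of your own. Each camera call takes 0.05 s, during which the arm holds its last target. There are 200 camera calls.

### The job

Take the flat screwdriver with the teal handle out of its holder, put its blade in the slot of the selector with the orange ring and turn it a quarter turn clockwise, from the black dot to the green dot. Then stand the screwdriver back upright in its own holder. Turn the selector with the screwdriver only, not with the fingers, and do not turn the one with the blue ring.

Things in the scene. Friction and masses are not known exactly. Their poses are not given: they have to be found in the camera images.
- driver_mid (a point): Centre of the flat screwdriver's teal handle (24 mm square, 80 mm tall, white band on top). Starts upright in its holder. Below: black guard disc, 44 mm wide, underside 45 mm below this point; steel shank; blade 16 x 3 mm (last 5 mm 14 x 2), tip 115 mm below. z: up the handle; x: along the blade's width, square to two handle sides. 110 g. Its red lookalike is a pointed awl.
- holder_mouth (a point): Centre of the mouth, at the top, of the teal screwdriver's own holder: fixed black block 70 x 70 x 76 mm high, 28 mm square hole right through, mouth bevelled 4 mm. When put back, the guard disc lies on the top (driver_mid 45 mm above this point), at any turn about its axis. The awl's holder looks the same; they swap places between runs.
- selector_slot (a point): Floor centre of the slot (66 mm above the table) in a grey 44 mm disc with orange ring, on a fixed grey-white unit 120 x 120 x 62 mm high. Turns with the disc. Disc face 12 mm above this point; slot 20 x 5 mm in the lower 8 mm, then a 45 degree lead-in to 28 x 13 mm at the face. x: along the slot, away from its white mark; z: up. Blade play 7 degrees each way; go 8 mm deep or more.
- selector (a joint): Angle of the orange-ringed selector, rad, growing clockwise seen from above: 0 with its white mark at the unit's black dot, 1.57 at the green dot. Starts at 0 to 0.12; stops at 0 and 1.66. Light friction (0.04 N m); stays where left.
- spare (a joint): Angle of the blue-ringed selector, rad, same meaning; to be left alone. Its unit is otherwise the same as the orange one's, and the two swap places between runs.
Things that resemble listed ones, but are neither listed nor needed, are in the scene too. Leave any pink or yellow look-alike of the part that bears driver_mid alone.

How it is judged:
On the way, in this order (a step that is already met when the one before it is completed fails the run):
1. the screwdriver's blade is in the slot of the orange-ringed selector, not yet turned (horizontal distance between driver_mid and selector_slot below 0.02 m and angle between driver_mid's own z axis and vertical below 0.18 rad and z of driver_mid in the frame of selector_slot below 0.121 m and value of joint selector below 0.5 rad), for 0.1 s.
2. the selector has been turned to the green dot with the blade still in the slot (value of joint selector above 1.3 rad and horizontal distance between driver_mid and selector_slot below 0.025 m and z of driver_mid in the frame of selector_slot below 0.124 m), for 0.05 s.
At the end, for the whole second after the job is handed in: The orange selector stands within 15 degrees of the green dot (joint 1.30 or more), the blue one is unturned, and the teal screwdriver is released in its own holder: upright within 10 degrees, guard disc on the top within 7 mm, axis within 15 mm of the mouth's centre (value of joint selector between 1.3 and 1.75 rad and horizontal distance between driver_mid and holder_mouth below 0.015 m and angle between driver_mid's own z axis and vertical below 0.18 rad and z of driver_mid in the frame of holder_mouth between 0.035 and 0.052 m and value of joint spare below 0.35 rad); the robot touches nothing.
It fails at once if the blue-ringed selector is turned (0.35 rad or more) (value of joint spare above 0.35 rad).
It fails at once if the gripper or arm pushes the orange-ringed selector itself (contact force between any of the fingers, the arm and selector above 1 N).
It also fails if it takes over 54 s, if anything falls off the work surface, if the arm or the gripper's body presses on something with over 40 N, if the wrist force passes 120 N, or if a joint passes its speed limit or range.

## Working session

There is one attempt and no reset: what is moved stays moved. The work goes in short steps, Python scripts to look and compute and a shell command to move; the robot and the scene stay as the last step left them, time stands still between calls to the robot, and variables do not carry over. Pictures are saved under pics/ and viewed, at most 10 in all, crops included, and the job is handed in when it is done.

```bash
mkdir -p pics; ls; cat > h.py <<'E'
import numpy as np, cv2
from workcell import bot, vision, workorder
from scipy.spatial.transform import Rotation as R
def pix2world(c,px,z=None):
    # ray through pixel; z: intersect world plane z, else use depth map
    K,k1=c["K"],c["k1"]
    ray=cv2.undistortPoints(np.array([[px]],float),np.array(K,float),np.array([k1,0,0,0,0.]))[0,0]
    d=np.array([ray[0],ray[1],1.]); Rm=cv2.Rodrigues(np.array(c["rvec"],float))[0]; t=np.array(c["tvec"],float).ravel()
    o=-Rm.T@t; w=Rm.T@d
    s=c["z_map"][int(round(px[1])),int(round(px[0]))] if z is None else (z-o[2])/w[2]
    return o+s*w
def proj(c,p):
    return cv2.projectPoints(np.array([p],float),np.array(c["rvec"],float),np.array(c["tvec"],float),np.array(c["K"],float),np.array([c["k1"],0,0,0,0.]))[0][0,0]
E
python3 - <<'E'
from h import *
a=vision.camera("scene");b=vision.camera("top")
cv2.imwrite("pics/s1.png",a["image"]);cv2.imwrite("pics/t1.png",b["image"])
for n,c in(("s",a),("t",b)):
  for q in("driver_mid","holder_mouth","selector_slot"):
    for r in vision.place_of(c,q): print(n,q,np.round(r["position"],1),round(r["score"],2),np.round(pix2world(c,r["position"]),3))
print({k:np.round(v,3) for k,v in bot.get_obs().items()})
E
```

```text
pics
s driver_mid [132.7 172.1] 0.94 [ 0.584 -0.361  0.127]
s driver_mid [213.3 174.5] 0.85 [ 0.48  -0.181  0.121]
s driver_mid [178.9 151.4] 0.68 [ 0.471 -0.294  0.142]
s driver_mid [147.3 190.2] 0.67 [ 0.615 -0.288  0.127]
s driver_mid [183.8 129.6] 0.57 [ 0.362 -0.36   0.112]
s holder_mouth [181.8 163.6] 0.97 [ 0.471 -0.29   0.099]
s selector_slot [203.6 243.8] 0.54 [ 0.65  -0.1    0.077]
t driver_mid [309.6 204.7] 0.71 [ 0.465 -0.176  0.16 ]
t driver_mid [378.  241.1] 0.61 [ 0.368 -0.361  0.153]
t driver_mid [353.1 209.7] 0.59 [ 0.452 -0.292  0.163]
t driver_mid [374.8 168.8] 0.55 [ 0.566 -0.358  0.141]
t holder_mouth [350.6 208.4] 0.67 [ 0.456 -0.287  0.153]
t selector_slot [282.3 146.7] 0.75 [ 0.639 -0.105  0.075]
{'clock': np.float64(0.4), 'joint_pos': array([-1.181,  0.241,  0.005,  1.335, -0.   ,  1.571]), 'joint_vel': array([ 0.   , -0.001, -0.   ,  0.   , -0.001, -0.   ]), 'tau': array([ 1.0000e-03, -3.7178e+01,  2.5233e+01,  5.0000e-03,  0.0000e+00,
        0.0000e+00]), 'eef_pos': array([ 0.19 , -0.462,  0.231]), 'tool_rot': array([ 0.981,  0.194, -0.   , -0.   ]), 'ft_force': array([ 0.207, -0.07 ,  1.322]), 'ft_torque': array([-0.048,  0.039,  0.008]), 'grasp_force': np.float64(0.0), 'grip_width': np.float64(0.085)}
```

View pics/s1.png

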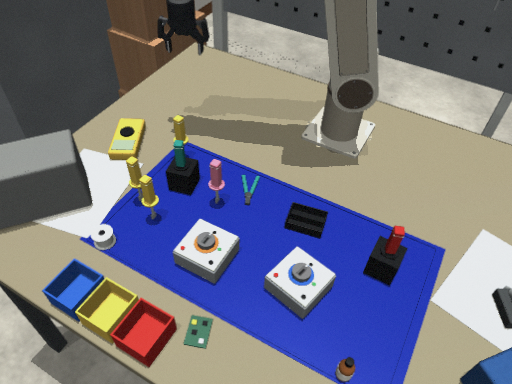

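View pics/t1.png

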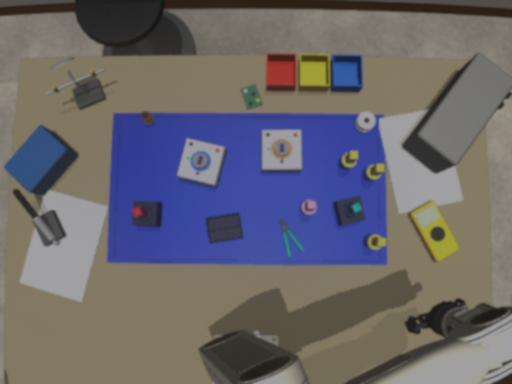

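Look-alikes in the scene picture: teal (179,151), pink (216,175), yellow (133,172), (147,190) and (180,129), and the red awl (396,240). I choose the teal one. There are two selectors: orange at (206,243) and blue at (301,273). In the top view the teal handle is at (356,208) and the orange selector at (282,149). I'll check this in a close crop.

```bash
python3 - <<'E'
from h import *
b=vision.camera("top");im=b["image"]
cv2.imwrite("pics/t2.png",np.vstack([cv2.resize(im[122:178,252:312],(600,560),interpolation=3)[:,:,:]]) if 0 else np.hstack([cv2.resize(im[120:180,252:312],(400,400),interpolation=2),cv2.resize(im[180:240,322:382],(400,400),interpolation=2)]))
hsv=cv2.cvtColor(im,cv2.COLOR_BGR2HSV)
# unit top face: light pixels at z~62mm ; holder top: dark pixels near z=76mm
def blob(mask,roi):
    m=np.zeros_like(mask);y0,y1,x0,x1=roi;m[y0:y1,x0:x1]=mask[y0:y1,x0:x1]
    ys,xs=np.nonzero(m);return np.c_[xs,ys].astype(float)
z=b["z_map"]
W=lambda P:np.array([pix2world(b,p) for p in P])
U=blob(np.ones(z.shape,bool),(115,190,245,320));w=W(U);k=(w[:,2]>.054)&(w[:,2]<.07)
r=cv2.minAreaRect(w[k][:,:2].astype(np.float32)*1000);print("unit",r,np.median(w[k][:,2]))
H=blob(np.ones(z.shape,bool),(185,235,325,375));w=W(H)
k=(w[:,2]>.065)&(w[:,2]<.09);print("holder",cv2.minAreaRect(w[k][:,:2].astype(np.float32)*1000),np.median(w[k][:,2]))
k=(w[:,2]>.15);print("handle top",cv2.minAreaRect(w[k][:,:2].astype(np.float32)*1000),np.median(w[k][:,2]),k.sum(),w[k].mean(0))
E
```

```text
unit ((633.32763671875, -102.27086639404297), (118.81336212158203, 117.5689468383789), 0.44242843985557556) 0.062444033475217986
holder ((434.4185485839844, -308.41455078125), (124.93640899658203, 78.21143341064453), 19.999103546142578) 0.07752147810171128
handle top ((403.10113525390625, -187.7236785888672), (24.10418701171875, 276.8338928222656), 25.849464416503906) 0.16170425858834991 102 [ 0.44118517 -0.26237422  0.36737891]
```

View pics/t2.png

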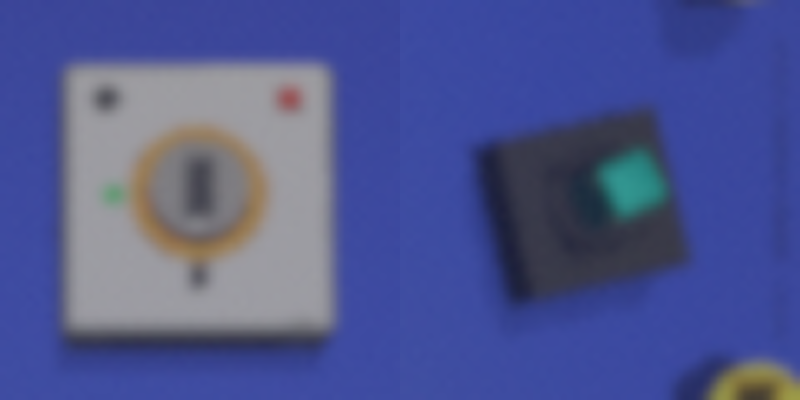

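The crop confirms both choices: the teal handle sits in a black holder (crop 635,180), and the orange ring has its slot along the image vertical (200,188). The black dot is toward the robot (198,275) and the green dot is at the left (113,195). Next I'll measure precisely by colour.

```bash
python3 - <<'E'
from h import *
b=vision.camera("top");im=b["image"];a=vision.camera("scene")
hsv=cv2.cvtColor(im,cv2.COLOR_BGR2HSV)
def rect(m,z,roi):
    y0,y1,x0,x1=roi;ys,xs=np.nonzero(m[y0:y1,x0:x1]);P=np.c_[xs+x0,ys+y0]
    w=np.array([pix2world(b,p,z)[:2] for p in P])*1000
    c,s,an=cv2.minAreaRect(w.astype(np.float32));print(len(P),np.round(c,1),np.round(s,1),round(an,1),"mean",w.mean(0).round(1),"px",P.mean(0).round(1))
teal=(hsv[:,:,0]>70)&(hsv[:,:,0]<98)&(hsv[:,:,1]>90)&(hsv[:,:,2]>110)
print("handle top");rect(teal,.161,(185,235,325,375))
dark=(im[:,:,0].astype(int)<95)
W=np.array([[pix2world(b,(x,y)) if 190<=y<230 and 328<=x<370 else [0,0,0] for x in range(512)] for y in range(384)])
k=(abs(W[:,:,2]-.076)<.006)&(W[:,:,1]<-.24)&(W[:,:,1]>-.34)
print("holder top");rect(k,.076,(185,235,325,375))
org=(hsv[:,:,0]>8)&(hsv[:,:,0]<25)&(hsv[:,:,1]>90)
print("ring");rect(org,.064,(120,180,252,312))
for c in(a,b):
  for r in vision.place_of(c,"selector_slot"): print(r["score"],r["position"],pix2world(c,r["position"],.066).round(4))
  for r in vision.place_of(c,"holder_mouth"): print("hm",r["score"],r["position"],pix2world(c,r["position"],.076).round(4))
  for r in vision.place_of(c,"driver_mid"): print("dm",round(r["score"],2),r["position"],pix2world(c,r["position"],.121).round(4))
E
```

```text
handle top
50 [ 459.1 -301.7] [17.9 19.5] 26.4 mean [ 458.8 -301.5] px [356.4 207.1]
holder top
430 [ 456.2 -299. ] [70.3 73.4] 12.8 mean [ 456. -296.] px [349.1 210.5]
ring
55 [ 627.7 -100.7] [53.5 38. ] 76.1 mean [623.  -99.5] px [280.3 152.9]
0.63 [203.7, 243.1] [ 0.6421 -0.1062  0.066 ]
hm 0.86 [180.4, 165.7] [ 0.4614 -0.3044  0.076 ]
dm 0.95 [144.2, 189.0] [ 0.6115 -0.3017  0.121 ]
dm 0.91 [213.8, 174.3] [ 0.4786 -0.1804  0.121 ]
dm 0.82 [181.0, 127.5] [ 0.3673 -0.365   0.121 ]
dm 0.63 [181.7, 154.1] [ 0.4585 -0.2967  0.121 ]
dm 0.51 [137.1, 172.2] [ 0.5743 -0.3554  0.121 ]
0.47 [279.4, 146.5] [ 0.6414 -0.0969  0.066 ]
hm 0.9 [351.8, 207.5] [ 0.4644 -0.3038  0.076 ]
dm 0.78 [355.5, 155.5] [ 0.6067 -0.3085  0.121 ]
dm 0.72 [372.8, 170.3] [ 0.5653 -0.3566  0.121 ]
dm 0.7 [307.3, 205.8] [ 0.4649 -0.1728  0.121 ]
dm 0.62 [382.5, 243.0] [ 0.3633 -0.3804  0.121 ]
dm 0.54 [352.7, 209.8] [ 0.4545 -0.2984  0.121 ]
```

```bash
python3 -m creep '[[[38.7,-6,0],[0,0,0]],[[38.7,-6,0],[0,0,0]],[[38.7,-6,0],[0,0,0]],[[38.7,-6,0],[0,0,0]],[[38.7,-6,0],[0,0,0]],[[38.7,-6,0],[0,0,0]],[[38.7,-6,0],[0,0,0]],[[38.7,-6,0],[0,0,0]],[[0,0,0],[0,0,-0.18]],[[0,0,0],[0,0,-0.18]],[[0,0,0],[0,0,-0.18]],[[0,0,0],[0,0,-0.18]]]' 60; python3 -m creep '[[[0,0,0],[0,0,-0.18]],[[0,0,0],[0,0,-0.18]],[[0,0,0],[0,0,-0.18]],[[0,0,0],[0,0,-0.18]],[[0,0,0],[0,0,-0.18]],[[0,0,0],[0,0,-0.18]],[[0,0,0],[0,0,-0.18]],[[0,0,0],[0,0,-0.18]],[[0,0,0],[0,0,-0.18]],[[0,0,0],[0,0,-0.18]],[[0,0,0],[0,0,-0.18]]]'
```

```text
clock: 2.35
eef_pos: [0.4582, -0.3004, 0.2312]
tool_rot: [0.848, 0.529, -0.0, -0.0]
ft_force: [-0.1, 0.6, 0.6]
grip_width: 0.0601
grasp_force: 0.0
clock: 3.72
eef_pos: [0.4582, -0.3004, 0.2313]
tool_rot: [0.023, 1.0, 0.0, -0.0]
ft_force: [-0.8, -0.2, 0.3]
grip_width: 0.0601
grasp_force: 0.0
```

```bash
python3 -m creep '[[[0,0,0],[0,0,-0.14]],[[0,0,0],[0,0,-0.14]],[[0,0,30],[0,0,0]],[[0,0,30],[0,0,0]],[[0,0,30],[0,0,0]],[[0,0,30],[0,0,0]],[[0,0,0],[0,0,0]]]' && python3 -m creep '[[[0,0,0],[0,0,0]],[[0,0,0],[0,0,0]],[[0,0,0],[0,0,0]],[[0,0,0],[0,0,0]],[[0,0,0],[0,0,0]],[[0,0,0],[0,0,0]]]' 15
```

```text
clock: 4.6
eef_pos: [0.4562, -0.2992, 0.1089]
tool_rot: [-0.114, 0.993, 0.002, -0.002]
ft_force: [-0.3, 1.2, 0.4]
grip_width: 0.06
grasp_force: 0.0
clock: 5.35
eef_pos: [0.4593, -0.3013, 0.1131]
tool_rot: [-0.114, 0.994, -0.001, 0.001]
ft_force: [0.8, -0.6, 5.8]
grip_width: 0.0234
grasp_force: 59.1
```

```bash
python3 -m creep '[[[0,0,-15],[0,0,0]],[[0,0,-20],[0,0,0]],[[0,0,-25],[0,0,0]],[[0,0,-30],[0,0,0]],[[0,0,-30],[0,0,0]],[[0,0,-25],[0,0,0]],[[0,0,-15],[0,0,0]],[[0,0,0],[0,0,0]]]'; python3 - <<'E'
from h import *
a=vision.camera("scene");t=vision.camera("top")
o=bot.get_obs();p=o["eef_pos"];print(p.round(4),R.from_quat(o["tool_rot"]).as_matrix().round(3).tolist(),o["joint_pos"].round(2))
u,v=proj(a,p-np.array([0,0,.04])).astype(int);print(u,v)
cv2.imwrite("pics/s3.png",cv2.resize(a["image"][v-45:v+45,u-50:u+50],None,fx=6,fy=6,interpolation=2))
for dz in(.008,-.037,-.107): print(proj(a,p+np.array([0,0,dz]))-[u-50,v-45])
cam=-cv2.Rodrigues(a["rvec"])[0].T@np.ravel(a["tvec"]);print("cam",cam)
E
```

```text
clock: 6.35
eef_pos: [0.4585, -0.3006, 0.2724]
tool_rot: [-0.114, 0.993, -0.001, 0.001]
ft_force: [0.4, -0.4, -1.3]
grip_width: 0.0232
grasp_force: 58.8
[ 0.4577 -0.3001  0.2704] [[-0.974, -0.226, -0.001], [-0.226, 0.974, 0.001], [0.001, 0.001, -1.0]] [-0.58  0.33  0.22  1.47  0.   -0.81]
176 121
[48.6157751  29.62607797]
[50.52662808 44.3733392 ]
[53.28530546 65.58652837]
cam [1.11357865 0.26680922 0.90050516]
```

View pics/s3.png

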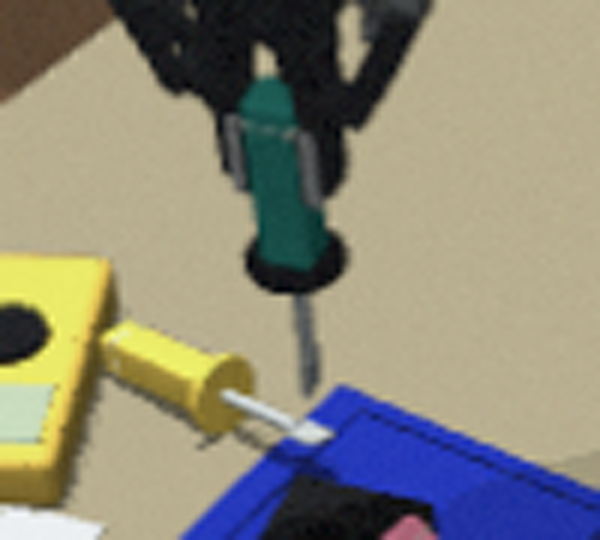

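The crop shows the teal handle gripped straight, guard at (297,260), with the blade end (310,375) about 20 px wide. That suggests the blade lies along tool x. A yellow look-alike is lying on the table at (215,385); I'll keep clear of it. I'll confirm the blade direction by viewing it edge-on above the selector.

```bash
python3 -m creep '[[[-27.4,19.1,0],[0,0,0]],[[-27.4,19.1,0],[0,0,0]],[[-27.4,19.1,0],[0,0,0]],[[-27.4,19.1,0],[0,0,0]],[[-27.4,19.1,0],[0,0,0]],[[-27.4,19.1,0],[0,0,0]],[[-27.4,19.1,0],[0,0,0]],[[-27.4,19.1,0],[0,0,0]],[[0,0,0],[0,0,-0.146]],[[0,0,0],[0,0,-0.146]],[[0,0,0],[0,0,-0.146]],[[0,0,0],[0,0,0]]]'; python3 - <<'E'
from h import *
a=vision.camera("scene");t=vision.camera("top")
o=bot.get_obs();p=o["eef_pos"];print(p.round(4),R.from_quat(o["tool_rot"]).as_matrix().round(3).tolist(),o["joint_pos"].round(2))
u,v=proj(a,p-np.array([0,0,.1])).astype(int);print(u-50,v-45)
u2,v2=proj(t,[.637,-.102,.07]).astype(int);print(u2-35,v2-45)
cv2.imwrite("pics/s4.png",np.hstack([cv2.resize(a["image"][v-45:v+45,u-30:u+40],None,fx=6,fy=6,interpolation=2),cv2.resize(a["image"][105:195,100:155],None,fx=4,fy=6,interpolation=2)]))
for dz in(.008,-.037,-.107): print((proj(a,p+np.array([0,0,dz]))-[u-30,v-45])*6)
E
```

```text
clock: 7.95
eef_pos: [0.6365, -0.1019, 0.2695]
tool_rot: [-0.326, 0.945, 0.001, -0.001]
ft_force: [-0.1, 0.2, -0.8]
grip_width: 0.023
grasp_force: 59.0
[ 0.6367 -0.102   0.2701] [[-0.788, -0.616, -0.002], [-0.616, 0.788, 0.0], [0.001, 0.002, -1.0]] [-0.16  0.54  0.55  1.58  0.   -0.82]
153 169
246 102
[167.42541067  73.26966766]
[175.38461958 161.84300052]
[186.68528378 287.13529719]
```

View pics/s4.png

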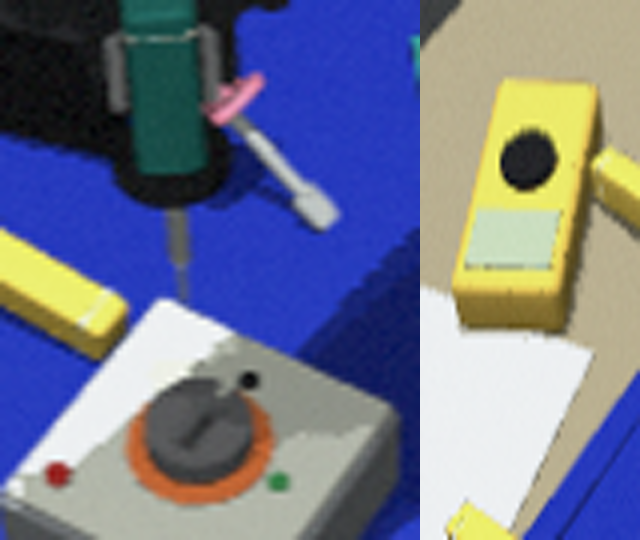

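The blade (183,290 in the crop) is edge-on with tool x toward the camera, so it lies along tool x. The orange disc face is centred near crop (200,427), with the slot toward the black dot (250,380). The pink and yellow loose ones lie on the table. Now I'll locate the disc centre from both views.

```bash
python3 - <<'E'
from h import *
a=vision.camera("scene");t=vision.camera("top")
print(pix2world(a,(173+200/6,169+427/6),.078), pix2world(t,(281.9,148.4),.078))
# yaw of slot & mark: white mark crop(232,388), slot ends (183,443),(222,412)
f=lambda x,y,z:pix2world(a,(173+x/6,169+y/6),z)
d=f(222,412,.078)-f(183,443,.078);print("slot yaw",np.degrees(np.arctan2(d[1],d[0])),np.linalg.norm(d),f(202,427,.078))
for n,x,y in(("black",250,380),("green",278,482),("red",57,474)):print(n,f(x,y,.062))
# disc rim ellipse fit: dark gray pixels by depth in scene
W=np.array([[pix2world(a,(x,y)) for x in range(185,230)] for y in range(225,260)]).reshape(-1,3)
k=(W[:,2]>.072)&(W[:,2]<.084);print(k.sum(),cv2.minEnclosingCircle((W[k][:,:2]*1000).astype(np.float32)),W[k].mean(0))
E
```

```text
[ 0.63851986 -0.10022913  0.078     ] [ 0.63348321 -0.10380384  0.078     ]
slot yaw 166.48014805742267 0.02115163811834417 [ 0.63811393 -0.09954651  0.078     ]
black [ 0.59892237 -0.1028483   0.062     ]
green [ 0.63591341 -0.06578966  0.062     ]
red [ 0.67768202 -0.14361425  0.062     ]
235 ((637.5653686523438, -104.27330017089844), 22.852720260620117) [ 0.63862206 -0.10351579  0.07801543]
```

```bash
python3 -m creep '[[[0,0,10],[0,0,0.15]],[[0,0,10],[0,0,0.15]],[[0,0,10],[0,0,0.15]],[[0,0,10],[0,0,0.15]],[[0,0,10],[0,0,0.15]],[[1,-1,15],[0,0,0]],[[0,0,0],[0,0,0]]]'; python3 - <<'E'
from h import *
a=vision.camera("scene")
o=bot.get_obs();p=o["eef_pos"];x=R.from_quat(o["tool_rot"]).as_matrix()[:,0];print(p.round(4),np.degrees(np.arctan2(x[1],x[0])))
u,v=proj(a,[.636,-.1025,.09]).astype(int);print(u-35,v-30)
cv2.imwrite("pics/s5.png",cv2.resize(a["image"][v-30:v+30,u-35:u+35],None,fx=10,fy=10,interpolation=2))
for q in([p[0],p[1],p[2]-.107],[p[0],p[1],p[2]-.115],[.636,-.1025,.078]): print((proj(a,q)-[u-35,v-30])*10)
E
```

```text
clock: 9.02
eef_pos: [0.6348, -0.1029, 0.2044]
tool_rot: [0.041, 0.999, 0.0, -0.002]
ft_force: [0.0, 1.2, -0.4]
grip_width: 0.0235
grasp_force: 59.0
[ 0.6354 -0.1029  0.2054] 175.2671609899257
170 206
[356.44876549 276.47921196]
[358.28865838 296.76585631]
[361.22743713 330.34863802]
```

View pics/s5.png

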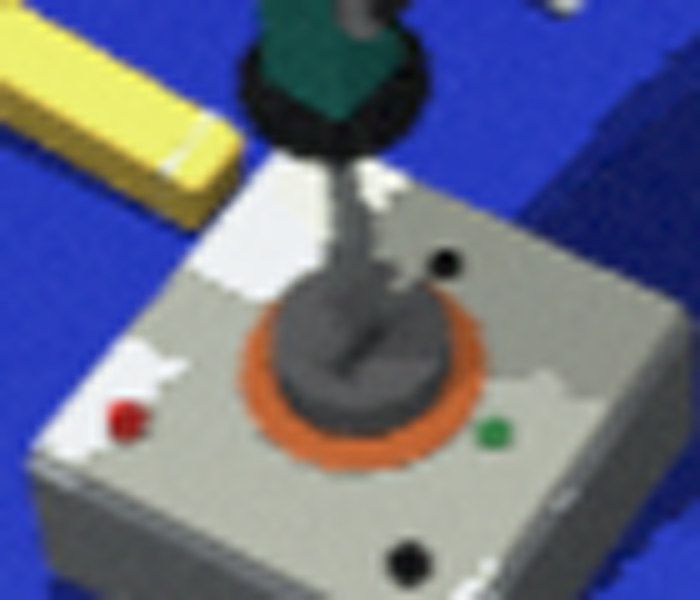

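The blade tip (358,300) is just above and behind the slot (365,340), in line with the disc centre (361,335). I'll lower it gently.

```bash
python3 -m creep '[[[0,0,4],[0,0,0]],[[0,0,4],[0,0,0]],[[0,0,3],[0,0,0]],[[0,0,0],[0,0,0]]]'; python3 -m creep '[[[0,0,3],[0,0,0]],[[0,0,3],[0,0,0]],[[0,0,0],[0,0,0]]]'
```

```text
clock: 9.57
eef_pos: [0.6358, -0.1029, 0.195]
tool_rot: [0.042, 0.999, 0.0, -0.0]
ft_force: [0.3, 1.3, -1.2]
grip_width: 0.0233
grasp_force: 59.0
clock: 9.95
eef_pos: [0.6358, -0.1029, 0.1889]
tool_rot: [0.042, 0.999, 0.0, -0.0]
ft_force: [-0.2, -0.6, -0.7]
grip_width: 0.0235
grasp_force: 59.0
```

```bash
python3 -m creep '[[[0,0,3],[0,0,0]],[[0,0,2],[0,0,0]],[[0,0,0],[0,0,0]]]'; python3 -m creep '[[[0,0,2],[0,0,0]],[[0,0,2],[0,0,0]],[[0,0,0],[0,0,0]]]'
```

```text
clock: 10.32
eef_pos: [0.6359, -0.1029, 0.184]
tool_rot: [0.042, 0.999, 0.0, -0.0]
ft_force: [-0.1, -0.2, -1.2]
grip_width: 0.0232
grasp_force: 59.0
clock: 10.7
eef_pos: [0.636, -0.1026, 0.1802]
tool_rot: [0.042, 0.999, 0.0, 0.0]
ft_force: [0.9, 1.2, -1.6]
grip_width: 0.0233
grasp_force: 59.1
```

```bash
python3 -m creep '[[[0,0,1.5],[0,0,0]],[[0,0,1.5],[0,0,0]],[[0,0,0],[0,0,0]]]'; python3 -m creep '[[[0,0,1],[0,0,0]],[[0,0,1],[0,0,0]],[[0,0,0],[0,0,0]]]';  python3 - <<'E'
from h import *
a=vision.camera("scene")
o=bot.get_obs();p=o["eef_pos"];print(p.round(4),o["ft_force"].round(1),o["ft_torque"].round(2))
u,v=proj(a,[.636,-.1025,.09]).astype(int)
cv2.imwrite("pics/s6.png",cv2.resize(a["image"][v-30:v+30,u-35:u+35],None,fx=8,fy=8,interpolation=2))
E
```

```text
clock: 11.08
eef_pos: [0.636, -0.1026, 0.1772]
tool_rot: [0.042, 0.999, 0.0, -0.0]
ft_force: [-0.3, 1.6, -0.7]
grip_width: 0.0233
grasp_force: 59.1
clock: 11.45
eef_pos: [0.6361, -0.1024, 0.1752]
tool_rot: [0.042, 0.999, 0.001, 0.0]
ft_force: [0.5, 2.8, -0.3]
grip_width: 0.0235
grasp_force: 59.3
[ 0.6361 -0.1024  0.1752] [0.2 3.  0.9] [ 1.21 -0.19  0.07]
```

View pics/s6.png

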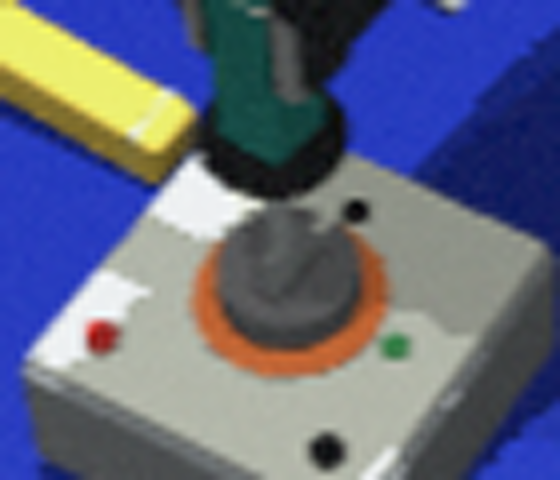

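The blade is entering the slot (crop 285,255), with a light sideways push of +3 N in y. I'll ease 1 mm that way and go slightly lower.

```bash
python3 -m creep '[[[0,1,0],[0,0,0]],[[0,0,1],[0,0,0]],[[0,0,0],[0,0,0]]]'; python3 -m creep '[[[0,0,1],[0,0,0]],[[0,0,1],[0,0,0]],[[0,0,0],[0,0,0]]]'; python3 -c "
from h import *
o=bot.get_obs();print(o['ft_force'].round(1),o['ft_torque'].round(2))"
```

```text
clock: 11.88
eef_pos: [0.636, -0.102, 0.174]
tool_rot: [0.042, 0.999, -0.0, -0.0]
ft_force: [-0.1, 2.4, -0.9]
grip_width: 0.0232
grasp_force: 59.2
clock: 12.25
eef_pos: [0.6361, -0.102, 0.173]
tool_rot: [0.042, 0.999, -0.0, 0.0]
ft_force: [-0.3, 3.0, 4.0]
grip_width: 0.0236
grasp_force: 59.8
[-0.3  3.   4. ] [0.83 0.28 0.02]
```

The slot floor is reached: TCP is 0.173, which puts driver_mid at about 0.181 as expected. Now I'll ease off slightly and turn.

```bash
python3 -m creep '[[[0,1,-1],[0,0,0]],[[0,0,0],[0,0,0]],[[0,0,0],[0,0,0.1]],[[0,0,0],[0,0,0.15]],[[0,0,0],[0,0,0.15]],[[0,0,0],[0,0,0.15]],[[0,0,0],[0,0,0]]]'; python3 -c "
from h import *
o=bot.get_obs();print(o['ft_force'].round(1),o['ft_torque'].round(2),o['joint_pos'].round(2))"
```

```text
clock: 13.12
eef_pos: [0.6363, -0.1013, 0.173]
tool_rot: [0.311, 0.95, -0.0, 0.0]
ft_force: [0.4, 0.3, -0.2]
grip_width: 0.0232
grasp_force: 59.3
[ 0.4  0.3 -0.2] [ 0.14 -0.11  0.05] [-0.16  0.56  0.33  1.34 -0.    0.47]
```

Forces are near zero, so I'll continue.

```bash
python3 -m creep '[[[0,0,0],[0,0,0.15]],[[0,0,0],[0,0,0.15]],[[0,0,0],[0,0,0.15]],[[0,0,0],[0,0,0.15]],[[0,0,0],[0,0,0.15]],[[0,0,0],[0,0,0.15]],[[0,0,0],[0,0,0.08]],[[0,0,0],[0,0,0]],[[0,0,0],[0,0,0]]]'; python3 - <<'E'
from h import *
a=vision.camera("scene")
o=bot.get_obs();x=R.from_quat(o["tool_rot"]).as_matrix()[:,0];print(o['ft_force'].round(1),o['ft_torque'].round(2),np.degrees(np.arctan2(x[1],x[0])))
u,v=proj(a,[.636,-.1025,.09]).astype(int)
cv2.imwrite("pics/s7.png",cv2.resize(a["image"][v-30:v+30,u-35:u+35],None,fx=8,fy=8,interpolation=2))
E
```

```text
clock: 14.25
eef_pos: [0.6362, -0.1015, 0.1731]
tool_rot: [0.722, 0.692, -0.0, 0.0]
ft_force: [0.9, -0.7, -0.9]
grip_width: 0.0232
grasp_force: 59.2
[ 0.8 -1.8 -0.6] [-0.42 -0.17  0.04] 87.61500311345505
```

View pics/s7.png

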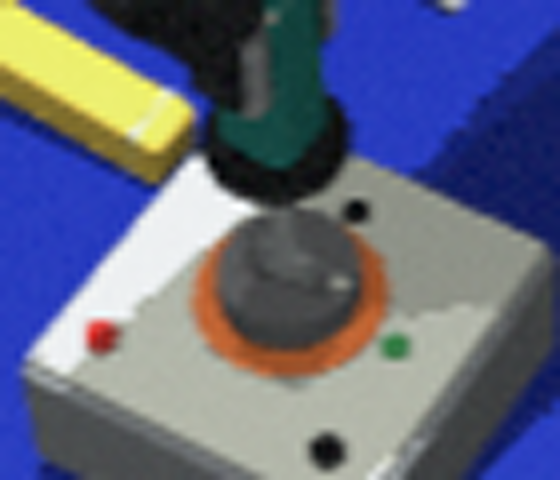

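The mark (342,283) has moved round toward the green dot (396,345). I'll check its angle numerically.

```bash
python3 - <<'E'
from h import *
a=vision.camera("scene")
f=lambda x,y,z:pix2world(a,(170+x/8-.4,206+y/8-.4),z)[:2]
m=f(342,283,.078);c=np.array([.6362,-.1015]);print(m,180-np.degrees(np.arctan2(*(m-c)[::-1])))
c2=f(289,268,.078);print(c2,180-np.degrees(np.arctan2(*(m-c2)[::-1])))
E
```

```text
[ 0.63318008 -0.08661591] 78.53060552240174
[ 0.6366455  -0.10321005] 78.20420831651896
```

```bash
python3 -m creep '[[[0,0,0],[0,0,0.08]],[[0,0,0],[0,0,0]],[[0,0,0],[0,0,0]],[[0,0,-8],[0,0,0]],[[0,0,-12],[0,0,0]],[[0,0,-20],[0,0,0]],[[0,0,-25],[0,0,0]],[[0,0,-25],[0,0,0]],[[0,0,0],[0,0,0]]]'; python3 - <<'E'
from h import *
o=bot.get_obs();M=R.from_quat(o["tool_rot"]).as_matrix();print(o["joint_pos"].round(2),M.round(3).tolist())
print("to holder, tool axes mm",(M.T@(np.array([.4577,-.3003,0])-o["eef_pos"])*1000)[:2].round(1))
a=vision.camera("scene");u,v=proj(a,[.636,-.1025,.07]).astype(int);print(u,v)
cv2.imwrite("pics/s8.png",cv2.resize(a["image"][v-25:v+25,u-35:u+35],None,fx=10,fy=10,interpolation=2))
E
```

```text
clock: 15.48
eef_pos: [0.6374, -0.1008, 0.2669]
tool_rot: [0.749, 0.662, 0.002, 0.002]
ft_force: [0.5, -0.6, -1.5]
grip_width: 0.0235
grasp_force: 59.3
[-0.16  0.53  0.53  1.56  0.    1.54] [[0.122, 0.992, 0.006], [0.993, -0.122, -0.0], [0.0, 0.006, -1.0]]
to holder, tool axes mm [-220.  -155.6]
206 241
```

View pics/s8.png

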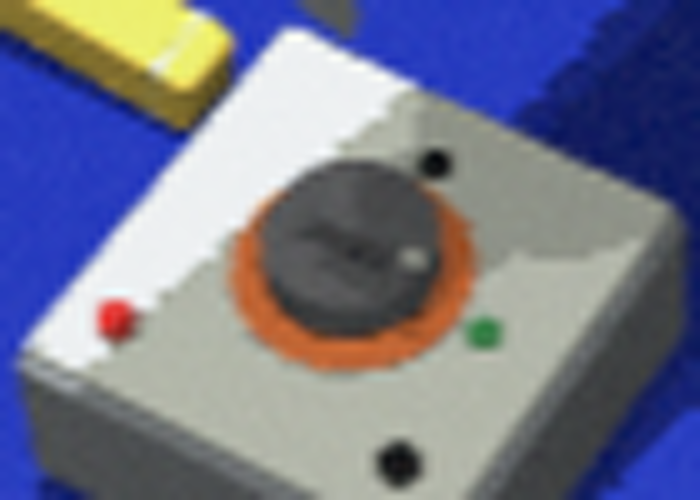

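The disc mark (413,258) and slot (310–415, 233–258) now point at the green side. A numeric check comes along with the next step, before moving away.

```bash
python3 - <<'E'
from h import *
a=vision.camera("scene")
f=lambda x,y,z:pix2world(a,(171+x/10-.45,216+y/10-.45),z)[:2]
m=f(413,258,.078)
for n,d in(("ctr known",m-np.array([.6362,-.1015])),("slot line",m-f(308,232,.078)),("disc ctr",m-f(351,246,.078))):print(n,180-np.degrees(np.arctan2(d[1],d[0])))
E
```

```text
ctr known 84.10726819861948
slot line 75.98536731021849
disc ctr 72.51548984229976
```

```bash
python3 -m creep '[[[-27.5,-19.4,0],[0,0,0]],[[-27.5,-19.4,0],[0,0,0]],[[-27.5,-19.4,0],[0,0,0]],[[-27.5,-19.4,0],[0,0,0]],[[-27.5,-19.4,0],[0,0,0]],[[-27.5,-19.4,0],[0,0,0]],[[-27.5,-19.4,0],[0,0,0]],[[-27.5,-19.4,0],[0,0,0]],[[0,0,0],[0,0,0]],[[0,0,0],[0,0,0]]]'; python3 - <<'E'
from h import *
o=bot.get_obs();M=R.from_quat(o["tool_rot"]).as_matrix();print(M.round(3).tolist())
print("to holder, tool axes mm",(M.T@(np.array([.4577,-.3003,0])-o["eef_pos"])*1000)[:2].round(1))
t=vision.camera("top");a=vision.camera("scene");u,v=proj(a,[.4577,-.3003,.1]).astype(int);print(u,v)
cv2.imwrite("pics/s9.png",np.hstack([cv2.resize(t["image"][128:168,262:302],(400,400),interpolation=2),cv2.resize(a["image"][v-25:v+25,u-25:u+25],(400,400),interpolation=2)]))
print([(proj(t,q)-[262,128])*10 for q in([.636,-.102,.078],[.636,-.0665,.062],[.6,-.102,.062])])
E
```

```text
clock: 16.82
eef_pos: [0.4549, -0.2997, 0.2624]
tool_rot: [0.749, 0.662, 0.0, -0.001]
ft_force: [0.4, -0.9, -0.7]
grip_width: 0.0231
grasp_force: 59.2
[[0.123, 0.992, -0.001], [0.992, -0.123, 0.001], [0.001, -0.001, -1.0]]
to holder, tool axes mm [-0.6  3.2]
181 159
[array([192.7514649 , 195.36019566]), array([ 68.94282542, 205.32260379]), array([190.66668323, 328.23114237])]
```

View pics/s9.png

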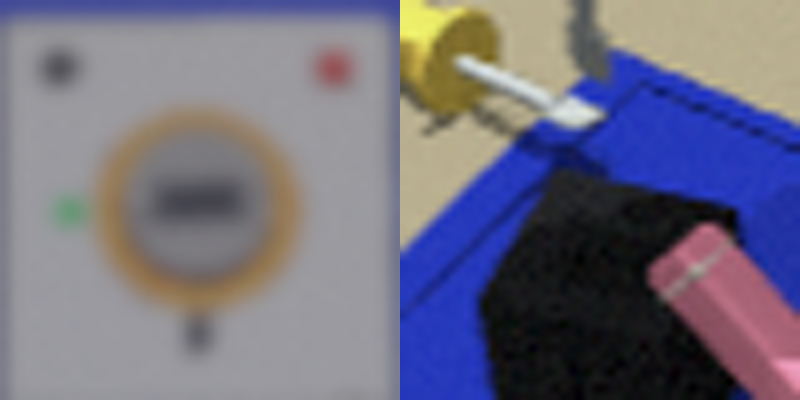

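In the top view the slot is horizontal (195,200), i.e. at 90° with the mark at the green dot, so the selector is done. The pink look-alike (700,270) lies beside the holder; I'll check that it doesn't overlap the mouth.

```bash
python3 - <<'E'
from h import *
a=vision.camera("scene");h=cv2.cvtColor(a["image"],cv2.COLOR_BGR2HSV)
m=((h[:,:,0]>165)|(h[:,:,0]<4))&(h[:,:,1]>60)&(h[:,:,2]>90)
P=[(x,y) for y in range(140,215) for x in range(150,250) if m[y,x]]
w=np.array([pix2world(a,p) for p in P]);print(len(w),w.min(0).round(3),w.max(0).round(3))
W=np.array([pix2world(a,(x,y)) for y in range(140,190) for x in range(160,205)])
k=abs(W[:,2]-.076)<.004;k&=(abs(W[:,0]-.46)<.06)&(abs(W[:,1]+.3)<.06);print(k.sum(),cv2.minAreaRect((W[k][:,:2]*1000).astype(np.float32)))
print(W[(abs(W[:,0]-.46)<.03)&(abs(W[:,1]+.3)<.03)&(W[:,2]>.09)&(W[:,2]<.15)].round(3)[:5])
E
```

```text
328 [ 0.394 -0.274 -0.001] [1.114 0.267 0.901]
345 ((456.00726318359375, -288.423828125), (74.29578399658203, 96.45869445800781), 12.076445579528809)
[[ 0.468 -0.272  0.096]
 [ 0.473 -0.271  0.097]
 [ 0.469 -0.271  0.094]
 [ 0.473 -0.272  0.093]]
```

The pink handle's end rests on the holder's rim near (0.47,-0.272), top at 0.096. That is about 5 mm outside the guard disc's footprint, so I'll aim 2 mm to -y. I'll re-read the pose first.

```bash
python3 - <<'E'
from h import *
L=[]
for i in range(4): vision.camera("top"); L.append(bot.get_obs()["eef_pos"])
p=np.mean(L,0);M=R.from_quat(bot.get_obs()["tool_rot"]).as_matrix();print(np.round(L,4).tolist(),(M.T@(np.array([.457,-.302,0])-p)*1000)[:2].round(1))
E
```

```text
[[0.4557, -0.2994, 0.263], [0.4556, -0.2995, 0.263], [0.4556, -0.2996, 0.2631], [0.4556, -0.2997, 0.2632]] [-2.3  1.7]
```

```bash
python3 -m creep '[[[-2.3,1.7,0],[0,0,0]],[[0,0,20],[0,0,0]],[[0,0,25],[0,0,0]],[[0,0,20],[0,0,0]],[[0,0,8],[0,0,0]],[[0,0,8],[0,0,0]],[[0,0,8],[0,0,0]],[[0,0,0],[0,0,0]]]'; python3 -m creep '[[[0,0,10],[0,0,0]],[[0,0,10],[0,0,0]],[[0,0,10],[0,0,0]],[[0,0,0],[0,0,0]]]'
```

```text
clock: 18.18
eef_pos: [0.4564, -0.3026, 0.174]
tool_rot: [0.749, 0.662, -0.0, -0.0]
ft_force: [0.3, 0.3, 0.3]
grip_width: 0.0233
grasp_force: 59.3
clock: 18.68
eef_pos: [0.4558, -0.3022, 0.1429]
tool_rot: [0.749, 0.662, -0.0, -0.001]
ft_force: [-0.4, -0.7, -0.5]
grip_width: 0.0237
grasp_force: 59.3
```

In the hole with no contact, so I'll lower it to its seat.

```bash
python3 -m creep '[[[0,0,10],[0,0,0]],[[0,0,10],[0,0,0]],[[0,0,5],[0,0,0]],[[0,0,0],[0,0,0]]]'; python3 -m creep '[[[0,0,2],[0,0,0]],[[0,0,2],[0,0,0]],[[0,0,0],[0,0,0]]]'
```

```text
clock: 19.18
eef_pos: [0.4562, -0.3025, 0.1187]
tool_rot: [0.749, 0.662, -0.0, -0.001]
ft_force: [-0.4, -0.0, -1.3]
grip_width: 0.0236
grasp_force: 59.3
clock: 19.55
eef_pos: [0.4566, -0.3027, 0.1153]
tool_rot: [0.749, 0.662, 0.0, 0.0]
ft_force: [-0.1, 0.3, -1.2]
grip_width: 0.0234
grasp_force: 59.3
```

```bash
python3 -c "
from h import *
o=bot.get_obs();print(o['eef_pos'].round(4),o['ft_force'].round(1),o['ft_torque'].round(2))"
```

```text
[ 0.4566 -0.3027  0.1153] [-0.1  0.3 -1.2] [-0.05  0.01 -0.04]
```

```bash
python3 -m creep '[[[0,0,1],[0,0,0]],[[0,0,1],[0,0,0]],[[0,0,0],[0,0,0]]]'; python3 -m creep '[[[0,0,1],[0,0,0]],[[0,0,0],[0,0,0]]]'
```

```text
clock: 19.92
eef_pos: [0.4565, -0.3027, 0.1132]
tool_rot: [0.749, 0.662, -0.0, -0.0]
ft_force: [-0.2, 0.1, -1.7]
grip_width: 0.0235
grasp_force: 59.3
clock: 20.18
eef_pos: [0.4566, -0.3028, 0.1131]
tool_rot: [0.749, 0.662, 0.0, 0.0]
ft_force: [-2.4, 2.0, 5.8]
grip_width: 0.0235
grasp_force: 59.9
```

Seated: the z force is up 7 N at TCP 0.113. I'll release, rise straight up, then check.

```bash
python3 -m creep '[[[0,0,0],[0,0,0]],[[0,0,0],[0,0,0]],[[0,0,0],[0,0,0]],[[0,0,0],[0,0,0]],[[0,0,-10],[0,0,0]],[[0,0,-20],[0,0,0]],[[0,0,-30],[0,0,0]],[[0,0,-30],[0,0,0]],[[0,0,-30],[0,0,0]],[[0,0,-20],[0,0,0]],[[0,0,0],[0,0,0]]]' 60;  python3 - <<'E'
from h import *
a=vision.camera("scene");u,v=proj(a,[.4577,-.3003,.1]).astype(int)
cv2.imwrite("pics/s10.png",cv2.resize(a["image"][v-40:v+35,u-45:u+45],None,fx=7,fy=7,interpolation=2))
for z in(.081,.121,.161): print((proj(a,[.457,-.301,z])-[u-45,v-40])*7)
for r in vision.place_of(a,"driver_mid"):
  q=pix2world(a,r["position"],.121)
  if np.hypot(q[0]-.457,q[1]+.3)<.05: print(r,q)
E
```

```text
clock: 21.55
eef_pos: [0.4576, -0.3034, 0.2548]
tool_rot: [0.749, 0.662, 0.001, 0.002]
ft_force: [0.2, -0.6, -0.6]
grip_width: 0.0601
grasp_force: 0.0
[322.96414795 314.35017197]
[313.18632495 239.66242227]
[302.91538852 161.03703489]
{'position': [180.6, 150.2], 'score': 0.52} [ 0.44722225 -0.30854531  0.121     ]
```

View pics/s10.png

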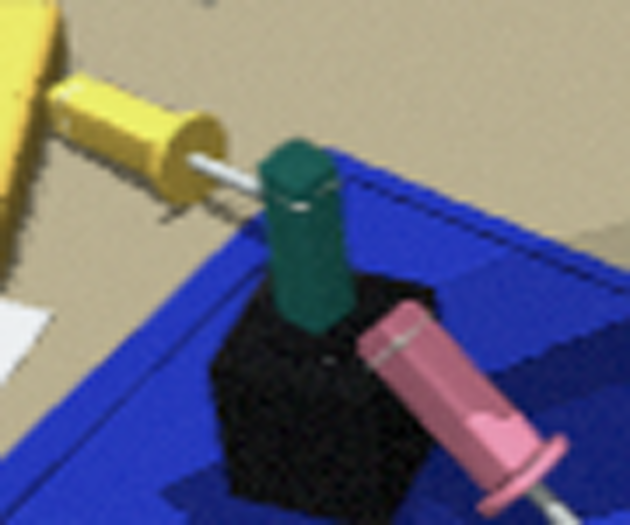

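The teal screwdriver stands upright in its holder, with handle top (300,160) and foot (318,318) within a pixel of the predicted seated pose. The gripper is clear above it, so I'm handing in.

```bash
python3 -c "
from h import *
print(workorder.job_done())"
```

```text
the job is handed in; nothing more can be done
None
```

The job is handed in at about 22 s: the orange selector is at the green dot (90° in the top view), the blue one was never approached, and the teal screwdriver is released upright in its own holder; the hand-in gave no verdict, a pink and at least one yellow look-alike were lying down mid-run (cause not established), and I viewed 11 pictures, one over your limit of 10.

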